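# Put the two fork gauges back on their stands

### The arm

A 6-joint arm with a two-finger parallel gripper is mounted at the origin on the work surface. World frame = base frame: x ahead of the robot, y to its left, z up, the work surface at z = 0. Lengths are in m, angles in rad, forces in N, time in s.
With the tool pointing down it reaches from about 0.35 to 0.775 m from the base axis. Payload 5.5 kg.
Tool frame: the origin (TCP) lies at the very end of the fingers, on their centre line; the grasp point (between the pads) lies 19 mm behind it (grip_point_offset is the distance from the TCP to the grasp point, in m); z points along the fingers, y is the direction in which the jaws open and shut (so a half turn about z gives the same grasp; the last joint's range is limited). The gripper opens to 85 mm and grips with 20 to 120 N. Pads are 22 mm wide; open, the fingers measure 114 mm over their backs; the gripper's body (76 mm by 85 mm) begins 54 mm behind the grasp point. The pads swing forward as they close: fully open they stand 13 mm farther back than shut.
Start: joints at [-1.473, 0.313, 0.046, 1.304, 0, 1.431], TCP at [0.135, -0.559, 0.231] pointing down, gripper open.
Joint ranges: [-2.76, 2.76], [-0.86, 1.69], [-1.03, 1.26], [-2.2, 2.34], [-1.47, 1.5], [-3.14, 3.14]. Speed limits (rad/s): [2.57, 2.57, 3.14, 3.14, 3.14, 3.14].

### API

Orientations are given as a unit quaternion [w, x, y, z].
In Python, from workcell import * gives the robot as it stands.
- The arm moves only by the shell command python3 -m crank 'ROWS' [OPENING] [FORCE]. ROWS is a JSON object of lists of equal length, an entry for each row: "travel": the shift along the tool's x, y, z in units of 40 mm (1.0 is 40 mm), a list of three; "turn": the turn about the tool's z in rad. In form: {"travel": [[x, y, z], ...], "turn": [turn, ...]}. A call has 1 to 5 rows; each row is the pose to reach, as a shift and turn from the pose commanded when the call began, along the tool's axes at that moment; what a row does not reach only later rows make up. A row lasts 1/12 s, in which the tool goes at most 41.7 mm and 7.16 degrees, less where a joint would pass 70% of its speed; a pose out of reach is approached as far as the arm can. A call with a gripper value outside its range is refused whole. OPENING is the finger opening in mm, from 0 to 85.4, set as the call begins (- or left out, the last holds). The fingers move at their own pace and stop on an object; FORCE is the grip in N (left out, the last holds). Time passes only in rows, so rows that repeat a pose let the fingers close. It gives the time, the measured TCP pose, the force and the opening at its end, in the units of the state.
- get_state(): the state, without advancing time (a new reading comes with each control period).
- read_camera(name): name is "scene" or "top"; returns a dict with "image" (480x640x3 uint8, red, green, blue), "K" (3x3 intrinsics, pixels), "R" (3x3) and "t" (3): a world point X has camera coordinates R X + t. Camera axes: x right, y down, z forward; pixel columns grow to the right and rows downward; lengths in m; the calibration is good to about 2 mm. A picture is of the moment at which its call begins. There is no depth.
- hand_in(): hands the job in, once; it reports no verdict.
The state is a dict: "clock": time; "joint_pos": joint angles; "qvel": joint speeds; "tau": joint torques, N m; "tcp_pos": TCP position; "orientation": TCP orientation; "wrist_force": force on the tool from outside, world axes, zero at the start; "ft_torque": the same for the moment, N m; "finger_gap": finger opening in m.
Only numpy, scipy, OpenCV 4.12 (cv2) and the standard library are available. Lean on these libraries where they do the work, as an engineer would, in place of code of your own. Each camera call takes 0.05 s, during which the arm holds its last target. There are 200 camera calls.

### The job

The short fork gauge was hung on the tall stand by mistake: first move it to the peg of the low stand, then take the long fork gauge out of the wooden block and hang it on the peg of the tall stand. Leave both hanging freely and still by their holes, well on behind the turned-up tip of the peg, and leave everything else standing where it is.

Things in the scene. Friction and masses are not known exactly. Their poses are not given: they have to be found in the camera images.
- short_gauge: Flat steel fork gauge 12 mm thick, 0.24 kg: square eye 46 x 46 mm with a round 26 mm hole in its middle, then a shank 24 mm wide and a fork 60 mm wide. Top edge 23 mm above the hole centre, yoke from 35 mm and fork ends 85 mm below it. Starts hung on the tall stand's peg. Origin: hole centre; x along the hole, y across the width, z towards the eye end.
- long_gauge: Like the short gauge but longer, 0.34 kg: 12 mm thick, same 46 x 46 mm eye with a 26 mm hole, yoke from 100 mm and fork ends 150 mm below the hole centre. Starts upright, fork down, in one of the three slots of the wooden block. Origin: hole centre; x along the hole, y across the width, z towards the eye end.
- tall_stand: Fixed stand: grey foot 100 x 90 x 20 mm, a 20 mm thick round post up to 235 mm and one peg towards the stand's own -x. Origin under the post, on the bench; z up.
- low_stand: The same stand, but with its post up to 160 mm and its peg lower. Origin under the post, on the bench; z up.
- tall_stand_peg (a point): Point on the axis of the tall stand's peg, 225 mm above the bench. The peg is a 10 mm round bar along the stand's x; it starts at the post (45 mm from here in +x) and is level until 30 mm from here in -x, then its tip turns up: the end is 41 mm from here, its top 11 mm above the axis. Axes as the stand's.
- low_stand_peg (a point): The same point on the low stand's peg, same peg, 150 mm above the bench.
- block: Fixed wooden block 150 x 84 mm, 42 mm high, with three slots 46 mm apart along its x, each 16 mm wide, 66 mm long (along y) and 30 mm deep (floor 12 mm above the bench). Origin at its centre on the bench; z up.
- plain_bar: Bystander standing in a slot of the block: plain steel bar 12 x 46 mm, 165 mm tall, no hole. Origin at its lower end; z up.
- stepped_block: Bystander standing in a slot of the block: stepped steel plate 12 mm thick, 60 mm wide below and 30 mm wide above, 120 mm tall, no hole. Origin at its lower end; z up.
- spray_can: Bystander: upright can with a green band, radius 31, height 200 mm. Origin under its centre.
- drink_bottle: Bystander: upright clear bottle, radius 31, height 210 mm. Origin under its centre.
- sleeve: Bystander: upright steel tube, radius 26, height 85 mm. Origin under its centre.
- turned_shaft: Bystander: upright stepped steel shaft, radius 22, height 95 mm. Origin under its centre.
- wrench: Bystander: wrench 190 mm long, lying flat. Origin under its centre.
- pot: Bystander: small open aluminium pot, radius 40 mm, with two side handles, height 60 mm. Origin under its centre.
Things that resemble listed ones, but are neither listed nor needed, are in the scene too. What is shaped like the tall_stand but orange or purple is not meant.

How it is judged:
On the way, in this order (a step that is already met when the one before it is completed fails the run):
1. the short gauge hangs on the low stand's peg (x of short_gauge in the frame of low_stand_peg between -0.036 and 0.036 m and y of short_gauge in the frame of low_stand_peg between -0.009 and 0.009 m and z of short_gauge in the frame of low_stand_peg between -0.014 and -0.003 m and angle between short_gauge's own z axis and vertical below 0.15 rad), for 0.2 s.
2. the long gauge hangs on the tall stand's peg (x of long_gauge in the frame of tall_stand_peg between -0.036 and 0.036 m and y of long_gauge in the frame of tall_stand_peg between -0.009 and 0.009 m and z of long_gauge in the frame of tall_stand_peg between -0.014 and -0.003 m and angle between long_gauge's own z axis and vertical below 0.15 rad), for 0.2 s.
At the end, for the whole second after the job is handed in: The short gauge hangs on the low stand's peg and the long gauge on the tall stand's peg: hole centre within 36 mm of the peg's middle along the peg, within 9 mm sideways and 3 to 14 mm below its axis, gauge within 0.15 rad of plumb, slower than 30 mm/s, both released (all of step 1 and all of step 2 and linear speed of each of short_gauge, long_gauge below 0.03 m/s); the robot touches nothing.
It fails at once if the plain bar or the stepped block is shifted by more than 25 mm or tipped over (by more than 0.4 rad) (distance of any of plain_bar, stepped_block from where it was at the start of the episode above 0.025 m or angle between any of plain_bar, stepped_block's own z axis and vertical above 0.4 rad).
It fails at once if the spray can or the drink bottle is shifted by more than 25 mm or tipped over (by more than 0.4 rad) (distance of any of spray_can, drink_bottle from where it was at the start of the episode above 0.025 m or angle between any of spray_can, drink_bottle's own z axis and vertical above 0.4 rad).
It fails at once if the sleeve or the turned shaft is shifted by more than 25 mm or tipped over (by more than 0.4 rad) (distance of any of sleeve, turned_shaft from where it was at the start of the episode above 0.025 m or angle between any of sleeve, turned_shaft's own z axis and vertical above 0.4 rad).
It fails at once if the wrench or the pot is shifted by more than 25 mm or tipped over (by more than 0.4 rad) (distance of any of wrench, pot from where it was at the start of the episode above 0.025 m or angle between any of wrench, pot's own z axis and vertical above 0.4 rad).
It also fails if it takes over 66 s, if anything falls off the work surface, if the arm or the gripper's body presses on something with over 40 N, if the wrist force passes 120 N, or if a joint passes its speed limit or range.

## Working session

There is one attempt and no reset: what is moved stays moved. The work goes in short steps, Python scripts to look and compute and a shell command to move; the robot and the scene stay as the last step left them, time stands still between calls to the robot, and variables do not carry over. Pictures are saved under pics/ and viewed, about 8 in all and at most 12, crops included, and the job is handed in when it is done.

```bash
ls; mkdir -p pics
python3 - <<'E'
from workcell import *
import cv2,numpy as np
for n in("scene","top"):
    c=read_camera(n); cv2.imwrite(f"pics/{n}0.png",c["image"][:,:,::-1]); print(n,c["K"],c["R"],c["t"])
    np.savez(f"{n}0.npz",**c)
s=get_state(); print(s)
E
```

```text
pics
scene [[545.46993988   0.         318.87239281]
 [  0.         545.46993988 240.50450871]
 [  0.           0.           1.        ]] [[-0.20223478  0.97932595 -0.00466712]
 [ 0.71313583  0.14399584 -0.68607761]
 [-0.67122156 -0.14207704 -0.72751339]] [ 0.12955608 -0.27241415  1.751385  ]
top [[526.95995873   0.         327.31247815]
 [  0.         526.95995873 246.17304974]
 [  0.           0.           1.        ]] [[-0.0033615  -0.9999273   0.01157976]
 [-0.99756018  0.00254562 -0.06976536]
 [ 0.06973082 -0.01178603 -0.99749622]] [-0.01011728  0.5432206   1.25447039]
{'clock': 0.1, 'joint_pos': array([-1.47258905e+00,  3.13943321e-01,  4.51019477e-02,  1.30359443e+00,
       -2.85521305e-06,  1.43120680e+00]), 'qvel': array([ 0.00111408, -0.0017302 ,  0.0031196 ,  0.00165916,  0.00013509,
       -0.00019866]), 'tau': array([ 3.66209824e-03, -4.81723273e+01,  2.99246281e+01,  1.26173111e-02,
       -7.93916774e-05, -8.78109233e-06]), 'tcp_pos': array([ 0.13539943, -0.55836975,  0.23049161]), 'orientation': array([-8.19590890e-04,  9.92939574e-01,  1.18618422e-01,  1.55327663e-05]), 'wrist_force': array([ 0.12572277,  0.20733298, -0.0143511 ]), 'ft_torque': array([0.04621105, 0.00867221, 0.03285494]), 'finger_gap': 0.08527440437583672}
```

View pics/scene0.png

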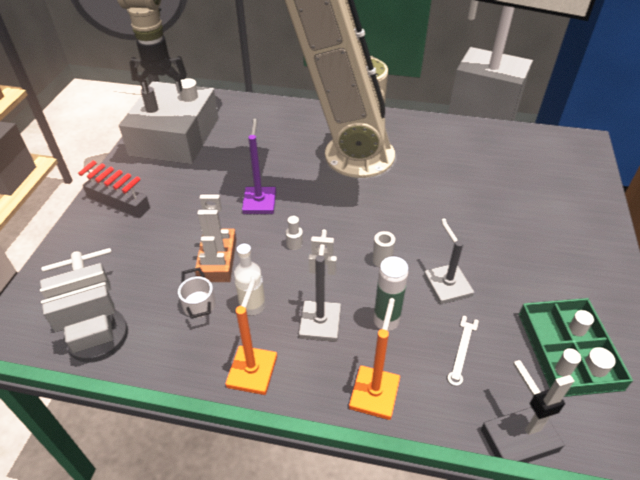

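View pics/top0.png

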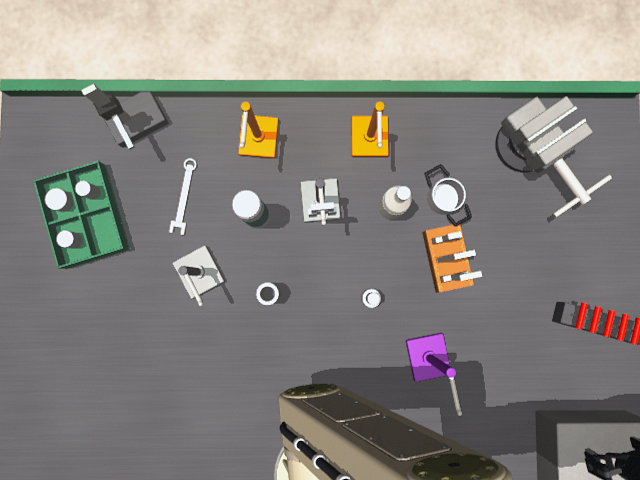

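The scene view shows the tall grey stand (foot 320,320) with the short gauge hung at (322,250). The low grey stand is at (450,283) and the block with three pieces at (215,250). Look-alikes are the orange stands (250,370; 375,390), the purple stand (260,200) and, for the gauge, the bar and stepped plate in the block. The top view has the tall stand at (320,200), the low stand at (198,272) and the block at (448,258). Next I'll take enlarged crops.

```bash
cat > crop.py <<'E'
import cv2,numpy as np
def tile(img,u,v,w,h,s):
    c=cv2.resize(img[v:v+h,u:u+w],None,fx=s,fy=s,interpolation=cv2.INTER_CUBIC)
    for k in range(0,w,10):
        cv2.line(c,(k*s,0),(k*s,4 if (u+k)%50 else 12),(0,255,255),1)
        if (u+k)%20==0: cv2.putText(c,str(u+k),(k*s,18),0,.35,(0,255,255),1)
    for k in range(0,h,10):
        cv2.line(c,(0,k*s),(4,k*s),(0,255,255),1)
        if (v+k)%20==0: cv2.putText(c,str(v+k),(6,k*s+4),0,.35,(0,255,255),1)
    return c
E
python3 - <<'E'
import cv2,numpy as np
from crop import tile
s=cv2.imread("pics/scene0.png");t=cv2.imread("pics/top0.png")
a=np.hstack([tile(s,290,220,65,125,4)[:300] if 0 else tile(s,290,220,66,75,4),tile(s,180,180,66,75,4),tile(s,420,210,66,75,4)])
b=np.hstack([tile(t,290,170,66,75,4),tile(t,420,220,66,75,4),tile(t,165,240,66,75,4)])
cv2.imwrite("pics/m1.png",np.vstack([a,b]))
E
```

```text
(no output)
```

View pics/m1.png

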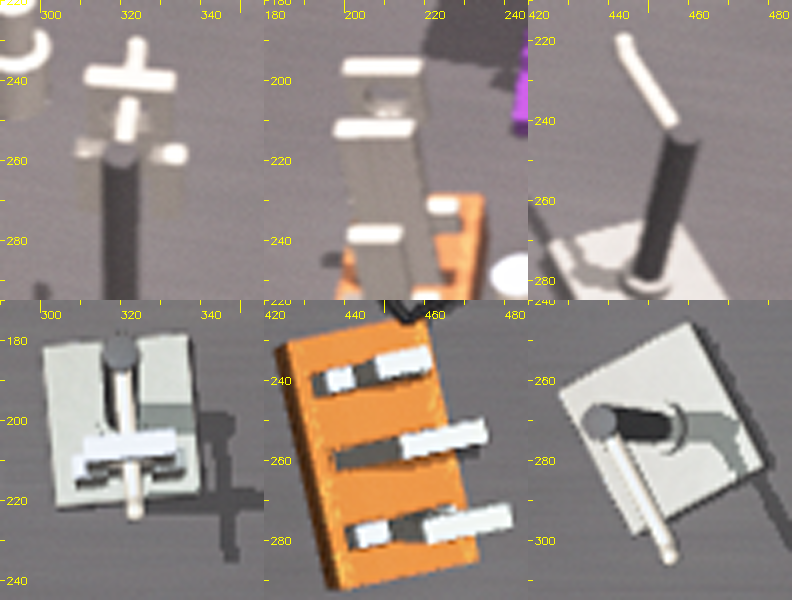

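```bash
cat > geo.py <<'E'
import numpy as np
from scipy.optimize import least_squares
C={n:dict(np.load(f"{n}0.npz")) for n in("scene","top")}
def ray(n,p):
    c=C[n]; d=c["R"].T@np.linalg.inv(c["K"])@np.array([p[0],p[1],1]); o=-c["R"].T@c["t"]; return o,d
def atz(n,p,z):
    o,d=ray(n,p); return o+d*(z-o[2])/d[2]
def proj(n,X):
    c=C[n]; q=c["K"]@(c["R"]@np.asarray(X)+c["t"]); return q[:2]/q[2]
def both(ps,pt):
    return least_squares(lambda X:np.r_[proj("scene",X)-ps,proj("top",X)-pt],[.5,0,.2])
E
python3 - <<'E'
from geo import *
np.set_printoptions(precision=4,suppress=True)
P={"tall_post":((320,258),(320,183),.235),"tall_tip":((324,231),(324,223),.236),
"low_post":((458.5,244.5),(183,270),.160),"low_tip":((444,220),(200.7,304.5),.161),
"long":((209.5,197),(471.2,276.2),.185),"short":((322.5,239.5),(322.5,206.5),.240)}
for k,(s,t,z) in P.items():
    r=both(s,t); print(k,"top",atz("top",t,z)[:2],"scene",atz("scene",s,z)[:2],"tri",r.x,r.fun)
m=lambda x,y,ox,oy:(ox+x/4,oy+y/4)
def d(a,b,z):
    v=(atz("top",b,z)-atz("top",a,z))[:2]; return np.degrees(np.arctan2(v[1],v[0])),np.linalg.norm(v)
def ds(a,b,z):
    v=(atz("scene",b,z)-atz("scene",a,z))[:2]; return np.degrees(np.arctan2(v[1],v[0])),np.linalg.norm(v)
f=lambda x,y:(420+(x-264)/4,220+(y-300)/4)
print("long width dir",d(f(511,515),f(426,535),.185), "block edge long",d(f(470,563),f(428,322),.042),d(f(343,587),f(286,342),.042),ds((180+76/4,180+69/4),(180+160/4,180+67/4),.185))
g=lambda x,y:(290+x/4,170+(y-300)/4)
print("short width",d(g(177,443),g(84,449),.24))
print("bar",atz("top",f(444,439),.177),"step",atz("top",f(403,364),.132))
h=lambda x,y:(165+(x-528)/4,240+(y-300)/4)
print("foot low",d(h(560,393),h(693,323),.02),d(h(637,534),h(762,463),.02),d(h(637,534),h(560,393),.02))
print("foot tall",d(g(55,506),g(44,347),.02),d(g(200,492),g(188,336),.02))
for n,p,z in (("can",(248,207),.2),("bottle",(403,192),.21),("purple",(452,372),.235)): print(n,atz("top",p,z))
E
```

```text
tall_post top [0.6562 0.0052] scene [0.6578 0.0071] tri [0.6564 0.0059 0.2332] [-0.3901 -0.0157 -0.3725  0.0665]
tall_tip top [ 0.5747 -0.0027] scene [0.5799 0.    ] tri [ 0.5752 -0.0019  0.2309] [-0.4341 -0.0161 -0.3935  0.0696]
low_post top [0.4831 0.2982] scene [0.4884 0.2999] tri [0.4832 0.3001 0.1545] [-0.2391  0.0271 -0.219   0.0212]
low_tip top [0.4097 0.2593] scene [0.4143 0.2629] tri [0.4094 0.2618 0.1559] [-0.7104  0.0707 -0.6203  0.0647]
long top [ 0.4676 -0.3116] scene [ 0.4721 -0.3091] tri [ 0.4675 -0.3123  0.1806] [-0.345  -0.0597 -0.2867  0.0718]
short top [0.6076 0.0003] scene [0.6093 0.0026] tri [0.6077 0.0012 0.238 ] [-0.4964 -0.0191 -0.4584  0.0814]
long width dir (np.float64(102.93848580080571), np.float64(0.046159809413168426)) block edge long (np.float64(8.683810231842045), np.float64(0.14512875149202445)) (np.float64(12.168250311657209), np.float64(0.14890009631193762)) (np.float64(103.40620234419545), np.float64(0.05158011497462877))
short width (np.float64(93.62402985748764), np.float64(0.04675529673833118))
bar [ 0.5132 -0.3017  0.177 ] step [ 0.5571 -0.2922  0.132 ]
foot low (np.float64(-62.07549666409933), np.float64(0.08952628508633734)) (np.float64(-60.399383051967575), np.float64(0.0852445762988837)) (np.float64(29.2606187982501), np.float64(0.09679112206178432))
foot tall (np.float64(3.918844315201965), np.float64(0.09755831361039725)) (np.float64(4.085308398976945), np.float64(0.0958936357843762))
can [0.6126 0.1551 0.2   ]
bottle [ 0.6419 -0.1667  0.21  ]
purple [ 0.2779 -0.255   0.235 ]
```

```bash
cat > go.py <<'E'
import sys,numpy as np
from workcell import *
from scipy.spatial.transform import Rotation as R
# go.py x y z yawdeg : travel/turn needed from measured pose
s=get_state(); q=s["orientation"]; r=R.from_quat(np.r_[q[1:],q[0]]).as_matrix()
yaw=np.degrees(np.arctan2(r[1,0],r[0,0]))
print("t %.2f tcp"%s["clock"],np.round(s["tcp_pos"],4),"yaw %.2f tilt %.3f"%(yaw,np.degrees(np.arccos(-r[2,2]))),"F",np.round(s["wrist_force"],1),"gap %.4f"%s["finger_gap"])
for a in sys.argv[1:]:
    x=np.array(a.split(","),float); print(a,"travel",np.round(r.T@(x[:3]-s["tcp_pos"])/.04,3),"turn %.3f"%np.radians(yaw-x[3]))
E
python3 go.py .135,-.559,.32,4.5 .6085,.0015,.32,4.5
```

```text
t 0.10 tcp [ 0.1354 -0.5584  0.2305] yaw 13.62 tilt 0.094 F [ 0.1  0.2 -0. ] gap 0.0853
.135,-.559,.32,4.5 travel [-0.013  0.009 -2.238] turn 0.159
.6085,.0015,.32,4.5 travel [ 14.792 -10.82   -2.217] turn 0.159
```

```bash
python3 -m crank '{"travel":[[0,0,-1],[0,0,-2],[0,0,-2.25],[0,0,-2.25]],"turn":[0.1,0.159,0.159,0.159]}' 85; python3 go.py .6085,.0015,.32,4.5
```

```text
clock: 0.43
tcp_pos: [0.1356, -0.5602, 0.3251]
orientation: [0.003, 0.999, 0.039, 0.0]
wrist_force: [-0.9, -0.8, -0.0]
finger_gap: 0.085
t 0.43 tcp [ 0.1356 -0.5602  0.3251] yaw 4.51 tilt 0.361 F [-0.9 -0.8 -0. ] gap 0.0850
.6085,.0015,.32,4.5 travel [ 12.891 -13.07    0.046] turn 0.000
```

```bash
for i in 1 2 3; do python3 -m crank '{"travel":[[0.7,-0.7,0],[1.4,-1.4,0],[2.1,-2.1,0],[2.8,-2.8,0],[3.5,-3.5,0]],"turn":[0,0,0,0,0]}' >/dev/null; done; python3 -m crank '{"travel":[[0.6,-0.65,0],[1.2,-1.3,0],[2,-2.1,0],[2.4,-2.55,0],[2.4,-2.55,0]],"turn":[0,0,0,0,0]}';python3 go.py .6085,.0015,.32,4.5
```

```text
clock: 2.1
tcp_pos: [0.6106, 0.0065, 0.3181]
orientation: [-0.001, 0.999, 0.042, -0.001]
wrist_force: [-1.1, -0.3, -1.2]
finger_gap: 0.0845
t 2.10 tcp [0.6106 0.0065 0.3181] yaw 4.82 tilt 0.193 F [-1.1 -0.3 -1.2] gap 0.0845
.6085,.0015,.32,4.5 travel [-0.064  0.119 -0.047] turn 0.006
```

```bash
python3 -m crank '{"travel":[[-0.06,0.1,0.6],[-0.06,0.1,1.2],[-0.06,0.1,1.2],[-0.06,0.1,1.2]],"turn":[0,0,0,0]}' >/dev/null;python3 go.py .6085,.0015,.197,4.5
cat > snap.py <<'E'
import sys,cv2,numpy as np
from workcell import *
from crop import tile
# snap.py out su sv tu tv [w h s]
o,su,sv,tu,tv=sys.argv[1],*map(int,sys.argv[2:6]); w,h,k=map(int,sys.argv[6:9]) if len(sys.argv)>6 else (100,100,4)
f=lambda n,u,v:tile(np.ascontiguousarray(read_camera(n)["image"][:,:,::-1]),u,v,w,h,k)
cv2.imwrite(f"pics/{o}.png",np.hstack([f("scene",su,sv),f("top",tu,tv)]))
E
python3 snap.py p4 270 170 270 150 100 130 4
python3 - <<'E'
from geo import *
for n in C: print(n,proj(n,[.6085,.0015,.27]))
E
```

```text
t 2.43 tcp [ 0.6049 -0.0022  0.2711] yaw 4.50 tilt 0.307 F [-0.3  1.3  0.6] gap 0.0851
.6085,.0015,.197,4.5 travel [ 0.106 -0.083  1.853] turn -0.000
scene [322.06301161 229.32394355]
top [321.90928198 203.79942474]
```

View pics/p4.png

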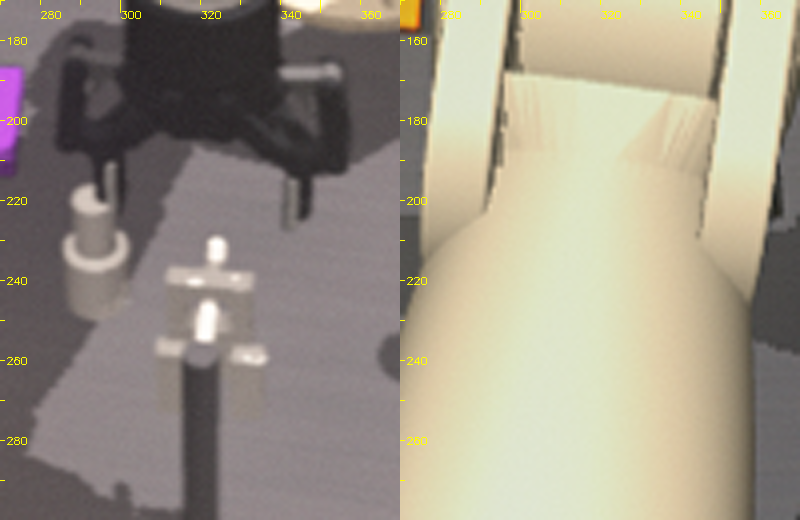

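The top view is hidden by the arm. In the scene view the fingertips sit at (297,222) and (343,226), straddling the gauge's top edge (272..314, 240) centrally, which agrees with the measurement. Next, descend and grip.

```bash
python3 -m crank '{"travel":[[0.05,-0.04,0.4],[0.1,-0.08,0.9],[0.1,-0.08,1.4],[0.1,-0.08,1.4],[0.1,-0.08,1.4]],"turn":[0,0,0,0,0]}' >/dev/null;python3 go.py .6085,.0015,.197,4.5
```

```text
t 2.95 tcp [0.6103 0.0012 0.218 ] yaw 4.49 tilt 0.018 F [ 0.7 -0.1  0.1] gap 0.0846
.6085,.0015,.197,4.5 travel [-0.044 -0.011  0.525] turn -0.000
```

```bash
python3 -m crank '{"travel":[[-0.02,0,0.3],[-0.04,0,0.52],[-0.04,0,0.52],[-0.04,0,0.52]],"turn":[0,0,0,0]}' >/dev/null;python3 go.py .6085,.0015,.197,4.5;  python3 -m crank '{"travel":[[0,0,0],[0,0,0],[0,0,0],[0,0,0],[0,0,0]],"turn":[0,0,0,0,0]}' 40 40; python3 -m crank '{"travel":[[0,0,0],[0,0,0],[0,0,0],[0,0,0],[0,0,0]],"turn":[0,0,0,0,0]}' 40 60; python3 go.py; python3 snap.py p5 270 170 270 150 100 130 4
```

```text
t 3.28 tcp [0.6089 0.0012 0.1973] yaw 4.51 tilt 0.029 F [-0.9  0.8 -0.5] gap 0.0851
.6085,.0015,.197,4.5 travel [-0.01  -0.008  0.007] turn 0.000
clock: 3.7
tcp_pos: [0.6093, 0.0012, 0.1973]
orientation: [0.0, 0.999, 0.039, 0.001]
wrist_force: [-0.5, 0.0, 3.0]
finger_gap: 0.0454
clock: 4.12
tcp_pos: [0.6093, 0.0013, 0.1973]
orientation: [0.0, 0.999, 0.039, 0.001]
wrist_force: [0.5, -0.9, 5.6]
finger_gap: 0.0455
t 4.12 tcp [0.6093 0.0013 0.1973] yaw 4.51 tilt 0.093 F [ 0.5 -0.9  5.6] gap 0.0455
```

View pics/p5.png

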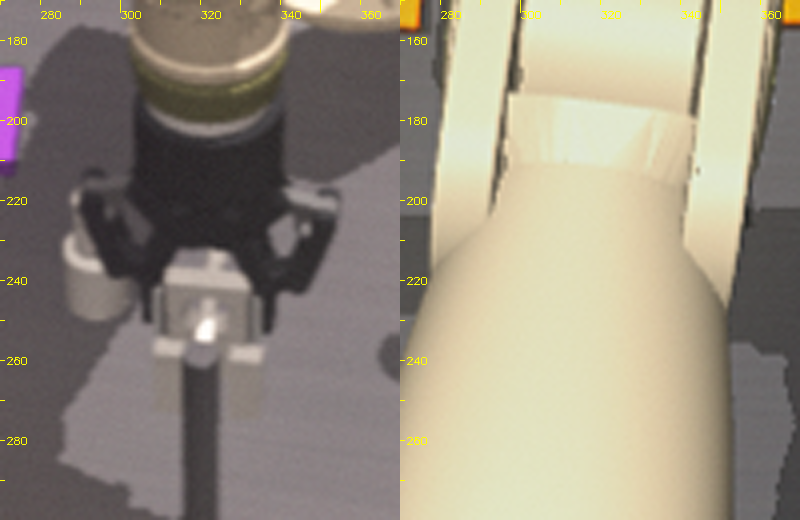

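Gauge gripped (gap 45.5 mm, eye between the pads at (320,245)). Lift 11 mm, then slide off along the peg.

```bash
python3 -m crank '{"travel":[[0,0,-0.15],[0,0,-0.28],[0,0,-0.28]],"turn":[0,0,0]}' ; python3 -m crank '{"travel":[[-0.3,0,0],[-0.6,0,0],[-0.6,0,0]],"turn":[0,0,0]}'; python3 go.py
```

```text
clock: 4.47
tcp_pos: [0.609, 0.0013, 0.2083]
orientation: [0.0, 0.999, 0.039, 0.0]
wrist_force: [0.5, -0.7, -2.1]
finger_gap: 0.0455
clock: 4.72
tcp_pos: [0.5827, -0.0004, 0.2072]
orientation: [-0.0, 0.999, 0.039, -0.001]
wrist_force: [-0.6, -0.9, -2.0]
finger_gap: 0.0452
t 4.72 tcp [ 5.827e-01 -4.000e-04  2.072e-01] yaw 4.51 tilt 0.169 F [-0.6 -0.9 -2. ] gap 0.0452
```

```bash
python3 -m crank '{"travel":[[-0.3,0,0],[-0.6,0,0],[-0.9,0,0],[-1.2,0,0],[-1.2,0,0]],"turn":[0,0,0,0,0]}'; python3 -m crank '{"travel":[[0,0,-0.5],[0,0,-1.5],[0,0,-2],[0,0,-2]],"turn":[0,0,0,0]}';python3 go.py .36,.22,.28,28.5
```

```text
clock: 5.13
tcp_pos: [0.5352, -0.0042, 0.2075]
orientation: [-0.0, 0.999, 0.039, -0.001]
wrist_force: [-0.1, 0.4, -2.4]
finger_gap: 0.0451
clock: 5.47
tcp_pos: [0.5401, -0.0047, 0.2928]
orientation: [0.001, 0.999, 0.039, 0.005]
wrist_force: [0.6, 0.6, -2.0]
finger_gap: 0.0452
t 5.47 tcp [ 0.5401 -0.0047  0.2928] yaw 4.51 tilt 0.526 F [ 0.6  0.6 -2. ] gap 0.0452
.36,.22,.28,28.5 travel [-4.05  -5.954  0.272] turn -0.419
```

```bash
python3 go.py .385,.245,.25,28.3
python3 - <<'E'
from geo import *
print("sleeve",atz("top",(267,293),.085),"shaft",atz("top",(372,297),.095))
E
```

```text
t 5.47 tcp [ 0.5401 -0.0047  0.2928] yaw 4.51 tilt 0.526 F [ 0.6  0.6 -2. ] gap 0.0452
.385,.245,.25,28.3 travel [-3.385 -6.53   1.027] turn -0.415
sleeve [0.43218087 0.12657638 0.085     ] shaft [ 0.42251427 -0.11140156  0.095     ]
```

```bash
python3 -m crank '{"travel":[[-0.35,-0.7,0],[-0.75,-1.5,0],[-1.2,-2.3,0],[-1.6,-3.1,0],[-2,-3.9,0]],"turn":[-0.08,-0.16,-0.24,-0.32,-0.415]}' >/dev/null;  python3 -m crank '{"travel":[[0,0,0],[0,0,0]],"turn":[0,0]}'; python3 go.py .393,.2493,.25,28.3
```

```text
clock: 6.05
tcp_pos: [0.4444, 0.1464, 0.2871]
orientation: [0.0, 0.969, 0.246, -0.0]
wrist_force: [-0.3, -0.6, -3.2]
finger_gap: 0.0453
t 6.05 tcp [0.4444 0.1464 0.2871] yaw 28.48 tilt 0.019 F [-0.3 -0.6 -3.2] gap 0.0453
.393,.2493,.25,28.3 travel [ 0.097 -2.874  0.928] turn 0.003
```

```bash
python3 -m crank '{"travel":[[0.03,-0.7,0.2],[0.06,-1.5,0.4],[0.1,-2.2,0.6],[0.1,-2.87,0.93],[0.1,-2.87,0.93]],"turn":[0,0,0,0,0]}' >/dev/null;  python3 -m crank '{"travel":[[0,0,0.6],[0,0,1.2],[0,0,1.2],[0,0,1.2]],"turn":[0,0,0,0]}'; python3 go.py .393,.2493,.1333,28.3; python3 snap.py p6 400 150 150 240 100 130 4
```

```text
clock: 6.8
tcp_pos: [0.394, 0.2467, 0.2013]
orientation: [0.0, 0.97, 0.243, -0.002]
wrist_force: [-0.5, 0.1, -1.4]
finger_gap: 0.0453
t 6.80 tcp [0.394  0.2467 0.2013] yaw 28.18 tilt 0.204 F [-0.5  0.1 -1.4] gap 0.0453
.393,.2493,.1333,28.3 travel [ 0.014 -0.068  1.7  ] turn -0.002
```

View pics/p6.png

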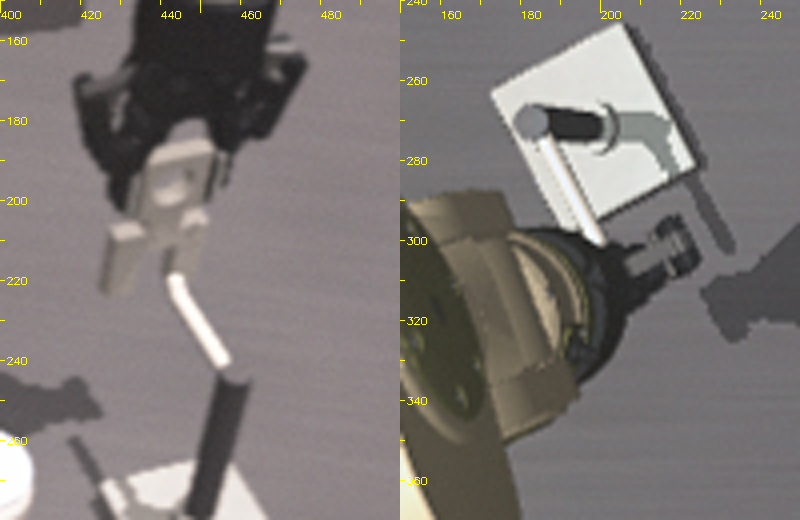

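Run:
```python
from geo import *
import numpy as np
a=np.radians(28.2);h=np.array([.394,.2467,.221]);f=h+.006*np.array([np.cos(a),np.sin(a),0])
print(proj("scene",f),"seen 444,195.8",atz("scene",(444,195.8),.221)-f)
y=np.array([-np.sin(a),np.cos(a),0]);z=np.array([0,0,1])
for s,t in((-1,1),(1,1)):
    p=f+y*.023*s+z*.023*t; print(proj("scene",p), (proj("scene",p)-[400,150])*4)
```

```text
[442.68144943 196.70267812] seen 444,195.8 [-3.81824950e-03  2.89262866e-03 -2.77555756e-17]
[435.2033258  191.25399391] [140.81330321 165.01597563]
[453.26604536 187.46009627] [213.06418146 149.84038509]
```

```bash
python3 -m crank '{"travel":[[0,-0.06,0.5],[0,-0.06,1.1],[0,-0.06,1.7],[0,-0.06,1.7],[0,-0.06,1.7]],"turn":[0,0,0,0,0]}' >/dev/null; python3 go.py .393,.2493,.1333,28.3 .4461,.2777,.1333,28.3;  python3 snap.py p7 405 180 150 250 70 75 5
```

```text
t 7.32 tcp [0.3932 0.2497 0.135 ] yaw 28.25 tilt 0.047 F [-0.2 -0.1 -2. ] gap 0.0452
.393,.2493,.1333,28.3 travel [-0.008  0.006  0.042] turn -0.001
.4461,.2777,.1333,28.3 travel [1.498 0.009 0.041] turn -0.001
```

View pics/p7.png

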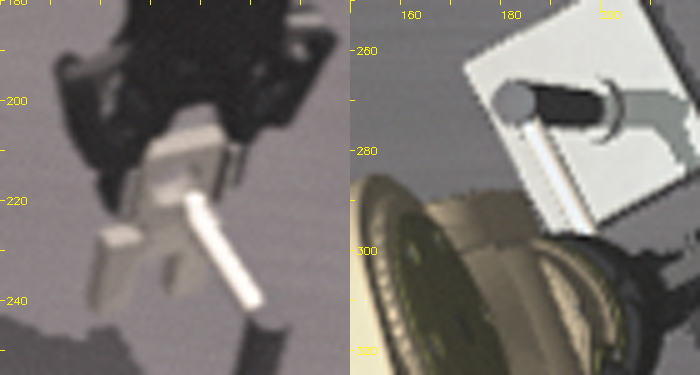

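Run:
```python
from geo import *
import numpy as np
a=np.radians(28.25);e=np.array([np.cos(a),np.sin(a),0]);n=np.array([-np.sin(a),np.cos(a),0]);z=np.array([0,0,1])
h=np.array([.3932,.2497,.135+.0197])
P=lambda X:np.round((proj("scene",X)-[405,180])*5,1)
print("hole front ctr",P(h+.006*e),"rim top/bot/l/r",[P(h+.006*e+.013*v) for v in(z,-z,n,-n)])
print("eye corners",[P(h+.006*e+.023*(s*n+t*z)) for s in(-1,1) for t in(1,-1)])
peg=np.array([.4461,.2777,.15])
for d in(-.036,-.030,0,.035): print(d,P(peg+d*e),"top of bar",P(peg+d*e+.005*z))
print("tip end top",P(peg-.036*e+.011*z),P(peg-.041*e+.011*z), "post top",P(peg+.045*e+.01*z))
```

```text
hole front ctr [173.  184.1] rim top/bot/l/r [array([177.2, 164.9]), array([168.8, 203. ]), array([197.2, 178.7]), array([148.6, 189.4])]
eye corners [array([136.7, 159.5]), array([123.1, 226.9]), array([223.8, 140.4]), array([208.1, 207.9])]
-0.036 [186.6 215.6] top of bar [188.2 208.3]
-0.03 [191.9 224. ] top of bar [193.6 216.7]
0 [219.3 266.5] top of bar [221.1 259.2]
0.035 [252.3 317.8] top of bar [254.2 310.5]
tip end top [190.2 199.5] [185.7 192.6] post top [265.8 318.2]
```

Picture 7 shows the hole at about (439,216) and the peg tip at (443,219), both within 2 crop pixels of the model (<1 mm sideways). Inserting along the peg.

```bash
python3 -m crank '{"travel":[[0.15,0.01,0.04],[0.35,0.01,0.04],[0.55,0.01,0.04],[0.75,0.01,0.04],[0.75,0.01,0.04]],"turn":[0,0,0,0,0]}'; python3 go.py  .4461,.2777,.1333,28.3
```

```text
clock: 7.83
tcp_pos: [0.4221, 0.2649, 0.1333]
orientation: [-0.0, 0.97, 0.244, 0.001]
wrist_force: [0.3, -0.5, -2.5]
finger_gap: 0.0452
t 7.83 tcp [0.4221 0.2649 0.1333] yaw 28.29 tilt 0.150 F [ 0.3 -0.5 -2.5] gap 0.0452
.4461,.2777,.1333,28.3 travel [0.68  0.004 0.002] turn -0.000
```

```bash
python3 -m crank '{"travel":[[0.25,0,0],[0.5,0,0],[0.72,0,0],[0.72,0,0],[0.72,0,0]],"turn":[0,0,0,0,0]}'; python3 -m crank '{"travel":[[0,0,0.08],[0,0,0.16],[0,0,0.22],[0,0,0.22]],"turn":[0,0,0,0]}'; python3 go.py
```

```text
clock: 8.25
tcp_pos: [0.4454, 0.2777, 0.1326]
orientation: [0.0, 0.97, 0.244, -0.0]
wrist_force: [-0.1, 0.3, -2.1]
finger_gap: 0.0454
clock: 8.58
tcp_pos: [0.4441, 0.2771, 0.1233]
orientation: [0.0, 0.97, 0.244, -0.001]
wrist_force: [-0.4, -0.5, -3.0]
finger_gap: 0.0454
t 8.58 tcp [0.4441 0.2771 0.1233] yaw 28.29 tilt 0.087 F [-0.4 -0.5 -3. ] gap 0.0454
```

```bash
python3 -m crank '{"travel":[[0,0,0.02],[0,0,0.03],[0,0,0.03]],"turn":[0,0,0]}' | grep -E "tcp|force"; python3 -m crank '{"travel":[[0,0,0.02],[0,0,0.03],[0,0,0.03]],"turn":[0,0,0]}'| grep -E "tcp|force"
```

```text
tcp_pos: [0.4449, 0.2775, 0.1229]
wrist_force: [0.5, -0.2, -2.2]
tcp_pos: [0.4451, 0.2776, 0.1223]
wrist_force: [-2.2, -0.8, 3.7]
```

```bash
python3 -m crank '{"travel":[[0,0,0],[0,0,0],[0,0,0],[0,0,0]],"turn":[0,0,0,0]}' 56; python3 -m crank '{"travel":[[0,0,0],[0,0,0],[0,0,0]],"turn":[0,0,0]}' 85;  python3 -m crank '{"travel":[[0,0,-0.3],[0,0,-0.9],[0,0,-1.5],[0,0,-2.3],[0,0,-3]],"turn":[0,0,0,0,0]}'; python3 go.py
```

```text
clock: 9.42
tcp_pos: [0.445, 0.2775, 0.1216]
orientation: [0.0, 0.97, 0.244, 0.0]
wrist_force: [-0.2, -0.0, -0.2]
finger_gap: 0.0561
clock: 9.67
tcp_pos: [0.445, 0.2775, 0.1216]
orientation: [0.0, 0.97, 0.244, -0.0]
wrist_force: [-0.3, -1.1, 0.2]
finger_gap: 0.0846
clock: 10.08
tcp_pos: [0.4447, 0.2774, 0.243]
orientation: [0.0, 0.97, 0.244, -0.0]
wrist_force: [-0.4, 0.2, 0.5]
finger_gap: 0.0851
t 10.08 tcp [0.4447 0.2774 0.243 ] yaw 28.29 tilt 0.017 F [-0.4  0.2  0.5] gap 0.0851
```

```bash
python3 -m crank '{"travel":[[0,0,-0.6],[0,0,-1.2],[0,0,-1.2],[0,0,-1.2]],"turn":[0.1,0.2,0.279,0.279]}' >/dev/null; python3 go.py .4698,-.3104,.26,12.3
```

```text
t 10.42 tcp [0.4614 0.224  0.2915] yaw 15.77 tilt 2.037 F [ 0.1  0.1 -0.3] gap 0.0851
.4698,-.3104,.26,12.3 travel [-3.43  12.933  0.32 ] turn 0.061
```

```bash
python3 -m crank '{"travel":[[0,0,0],[0,0,0],[0,0,0]],"turn":[0,0,0]}'; python3 go.py .4698,-.3104,.26,12.3; python3 -c "
from workcell import *
s=get_state();print(s['joint_pos'],s['qvel'],s['tau'])"
```

```text
clock: 10.67
tcp_pos: [0.4592, 0.2265, 0.2889]
orientation: [-0.018, 0.99, 0.14, -0.004]
wrist_force: [-0.5, -0.2, -0.8]
finger_gap: 0.0851
t 10.67 tcp [0.4592 0.2265 0.2889] yaw 16.08 tilt 2.087 F [-0.5 -0.2 -0.8] gap 0.0851
.4698,-.3104,.26,12.3 travel [-3.461 12.988  0.26 ] turn 0.066
[0.27971186 0.17826805 0.00931883 1.40441663 0.03633378 3.14058799] [ 0.00795184  0.00131759  0.00315298  0.0029919   0.00036199 -0.00044329] [-4.18627532e-01 -4.08306599e+01  3.02498281e+01  1.99974939e-02
  1.03694606e-01  1.51845502e-04]
```

Joint 6 hit its range end because I turned before travelling. I'll move towards -y first and then turn.

```bash
python3 -m crank '{"travel":[[-0.15,0.8,0],[-0.4,1.6,0],[-0.6,2.4,0],[-0.8,3.2,0],[-0.8,3.2,0]],"turn":[0,0,0,0,0]}'; python3 go.py .4698,-.3104,.26,12.3
```

```text
clock: 11.08
tcp_pos: [0.464, 0.0909, 0.2842]
orientation: [-0.017, 0.99, 0.138, -0.004]
wrist_force: [0.4, 0.7, 0.2]
finger_gap: 0.085
t 11.08 tcp [0.464  0.0909 0.2842] yaw 15.85 tilt 1.996 F [0.4 0.7 0.2] gap 0.0850
.4698,-.3104,.26,12.3 travel [-2.6    9.706  0.276] turn 0.062
```

```bash
python3 -m crank '{"travel":[[-0.25,1,0],[-0.5,2,0],[-0.75,3,0],[-1,4,0],[-1.25,4.8,0]],"turn":[0,0,0,0,0]}' >/dev/null; python3 -m crank '{"travel":[[-0.25,1,0],[-0.5,2,0],[-0.75,3,0],[-1,4,0],[-1.25,4.8,0]],"turn":[0,0.02,0.06,0.06,0.06]}' >/dev/null;python3 -m crank '{"travel":[[0,0,0],[0,0,0]],"turn":[0,0]}'>/dev/null; python3 go.py .4698,-.3104,.26,12.3;  python3 -c "
from workcell import *
from scipy.spatial.transform import Rotation as R
import numpy as np
s=get_state();q=s['orientation'];print(s['joint_pos'],R.from_quat(np.r_[q[1:],q[0]]).as_matrix())"
```

```text
t 12.08 tcp [ 0.4742 -0.3028  0.2698] yaw 12.50 tilt 2.208 F [ 0.2  0.8 -0.1] gap 0.0849
.4698,-.3104,.26,12.3 travel [-0.147  0.171  0.238] turn 0.004
[-0.7212267   0.30947695  0.13359516  1.42847268  0.01895538  2.20192977] [[ 0.97627785  0.21615005 -0.01267717]
 [ 0.21647465 -0.97560999  0.03638508]
 [-0.00450334 -0.03826623 -0.99925743]]
```

```bash
python3 -m crank '{"travel":[[-0.1,0.1,0.6],[-0.14,0.16,1.2],[-0.14,0.16,1.8],[-0.14,0.16,2.2],[-0.14,0.16,2.2]],"turn":[0,0,0,0,0]}'; python3 go.py .4696,-.3097,.1423,12.3
```

```text
clock: 12.5
tcp_pos: [0.4676, -0.3027, 0.1795]
orientation: [-0.021, 0.994, 0.111, -0.006]
wrist_force: [-0.5, 1.0, -1.2]
finger_gap: 0.0848
t 12.50 tcp [ 0.4676 -0.3027  0.1795] yaw 12.75 tilt 2.457 F [-0.5  1.  -1.2] gap 0.0848
.4696,-.3097,.1423,12.3 travel [0.015 0.222 0.921] turn 0.008
```

```bash
python3 -m crank '{"travel":[[0,0.15,0.2],[0.01,0.22,0.5],[0.01,0.22,0.9],[0.01,0.22,0.9],[0.01,0.22,0.9]],"turn":[0,0.008,0.008,0.008,0.008]}'; python3 go.py .4696,-.3097,.1423,12.3; python3 snap.py p8 170 150 410 220 80 110 5
```

```text
clock: 12.92
tcp_pos: [0.4712, -0.3135, 0.1473]
orientation: [-0.018, 0.994, 0.106, -0.004]
wrist_force: [0.2, 0.7, 1.3]
finger_gap: 0.0848
t 12.92 tcp [ 0.4712 -0.3135  0.1473] yaw 12.18 tilt 2.086 F [0.2 0.7 1.3] gap 0.0848
.4696,-.3097,.1423,12.3 travel [-0.019 -0.096  0.129] turn -0.002
```

View pics/p8.png

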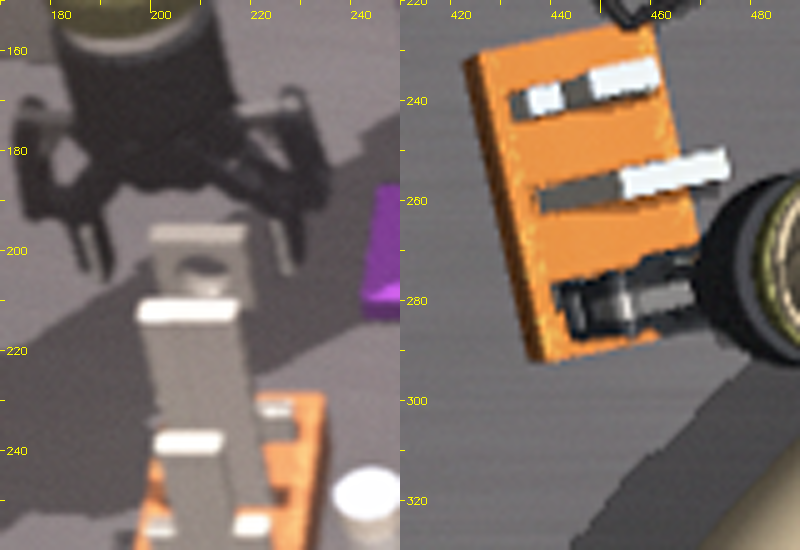

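The fingers straddle the long gauge's eye (the one with the hole, eye 200..219, 195..212). They are about 3 mm too far to -y, as the numbers also say. Correct, then grip.

```bash
python3 -m crank '{"travel":[[-0.02,-0.09,0.08],[-0.02,-0.09,0.13],[-0.02,-0.09,0.13],[-0.02,-0.09,0.13]],"turn":[0,0,0,0]}' >/dev/null; python3 go.py .4696,-.3097,.1423,12.3; python3 -m crank '{"travel":[[0,0,0],[0,0,0],[0,0,0],[0,0,0],[0,0,0]],"turn":[0,0,0,0,0]}' 40 40;  python3 -m crank '{"travel":[[0,0,0],[0,0,0],[0,0,0],[0,0,0]],"turn":[0,0,0,0]}' 40 70; python3 go.py .4696,-.3097,.1423,12.3
```

```text
t 13.35 tcp [ 0.4693 -0.3103  0.142 ] yaw 12.13 tilt 2.061 F [0.1 0.1 0.3] gap 0.0854
.4696,-.3097,.1423,12.3 travel [ 0.011 -0.014 -0.007] turn -0.003
clock: 13.77
tcp_pos: [0.4697, -0.311, 0.1423]
orientation: [-0.017, 0.994, 0.106, -0.003]
wrist_force: [-0.4, -0.8, 2.8]
finger_gap: 0.0457
clock: 14.1
tcp_pos: [0.4696, -0.311, 0.1424]
orientation: [-0.017, 0.994, 0.106, -0.003]
wrist_force: [-1.1, -2.0, 5.0]
finger_gap: 0.0451
t 14.10 tcp [ 0.4696 -0.311   0.1424] yaw 12.12 tilt 1.975 F [-1.1 -2.   5. ] gap 0.0451
.4696,-.3097,.1423,12.3 travel [ 0.006 -0.032  0.004] turn -0.003
```

```bash
python3 go.py .4696,-.311,.182,12.1  .4696,-.311,.28,12.1
```

```text
t 14.10 tcp [ 0.4696 -0.311   0.1424] yaw 12.12 tilt 1.975 F [-1.1 -2.   5. ] gap 0.0451
.4696,-.311,.182,12.1 travel [-0.004 -0.034 -0.989] turn 0.000
.4696,-.311,.28,12.1 travel [-0.011 -0.119 -3.438] turn 0.000
```

```bash
python3 -m crank '{"travel":[[0,-0.01,-0.3],[0,-0.02,-0.6],[0,-0.03,-1],[0,-0.03,-1]],"turn":[0,0,0,0]}';  python3 -m crank '{"travel":[[0,-0.02,-0.6],[0,-0.04,-1.2],[-0.01,-0.06,-1.8],[-0.01,-0.08,-2.45],[-0.01,-0.08,-2.45]],"turn":[0,0,0,0,0]}'; python3 go.py .5325,-.004,.28,4.5; python3 snap.py p9 190 80 390 200 80 110 5
```

```text
clock: 14.43
tcp_pos: [0.4699, -0.3105, 0.1831]
orientation: [-0.018, 0.994, 0.106, -0.003]
wrist_force: [0.5, 0.2, -2.7]
finger_gap: 0.0452
clock: 14.85
tcp_pos: [0.4706, -0.3115, 0.2832]
orientation: [-0.016, 0.994, 0.106, -0.002]
wrist_force: [-0.2, 0.3, -2.7]
finger_gap: 0.0454
t 14.85 tcp [ 0.4706 -0.3115  0.2832] yaw 12.14 tilt 1.857 F [-0.2  0.3 -2.7] gap 0.0454
.5325,-.004,.28,4.5 travel [ 3.129 -7.184  0.313] turn 0.133
```

View pics/p9.png

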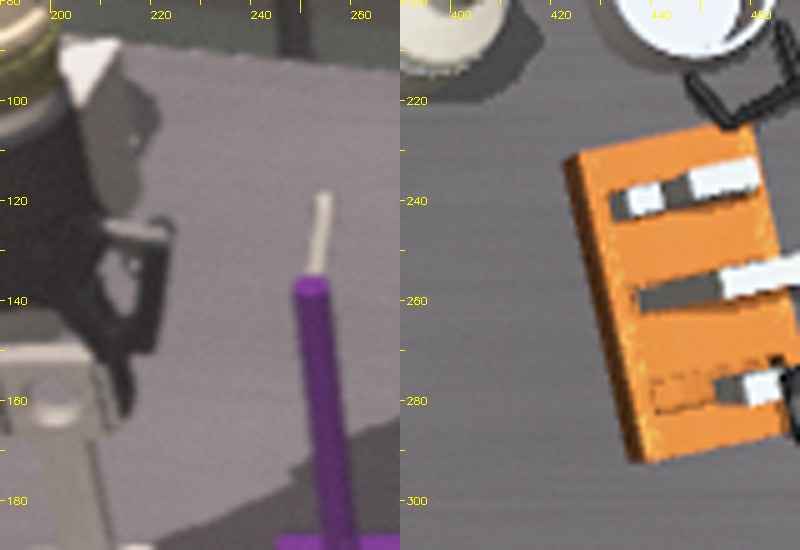

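The gauge is held by its eye (at 199,157) and clear of the block; the bar and stepped plate stand undisturbed. Moving to the front of the tall peg.

```bash
python3 -m crank '{"travel":[[0.2,-0.8,-0.3],[0.5,-1.6,-0.3],[0.8,-2.4,-0.3],[1.1,-3.2,-0.3],[1.5,-4,-0.3]],"turn":[0,0.03,0.06,0.1,0.133]}'>/dev/null; python3 -m crank '{"travel":[[0,0,0],[0,0,0]],"turn":[0,0]}'>/dev/null; python3 go.py .535,-.004,.28,4.5
```

```text
t 15.53 tcp [ 0.494 -0.14   0.295] yaw 4.75 tilt 2.243 F [ 1.4 -0.4 -3.9] gap 0.0448
.535,-.004,.28,4.5 travel [ 1.308 -3.287  0.482] turn 0.004
```

```bash
python3 -m crank '{"travel":[[0.3,-0.8,0],[0.6,-1.6,0.1],[1,-2.5,0.3],[1.3,-3.28,0.48],[1.3,-3.28,0.48]],"turn":[0,0,0,0,0]}'>/dev/null; python3 -m crank '{"travel":[[0,0,0],[0,0,0],[0,0,0]],"turn":[0,0,0]}'>/dev/null; python3 go.py .535,-.0035,.2084,4.5
```

```text
t 16.20 tcp [ 0.5357 -0.0082  0.2815] yaw 4.41 tilt 2.092 F [-1.1 -0.1 -3. ] gap 0.0449
.535,-.0035,.2084,4.5 travel [ 0.009 -0.055  1.831] turn -0.001
```

```bash
python3 -m crank '{"travel":[[0,-0.02,0.5],[0,-0.04,1.1],[0.01,-0.055,1.6],[0.01,-0.055,1.83],[0.01,-0.055,1.83]],"turn":[0,0,0,0,0]}'>/dev/null; python3 -m crank '{"travel":[[0,0,0],[0,0,0]],"turn":[0,0]}'>/dev/null; python3 go.py .535,-.0035,.2084,4.5 .609,.0017,.2084,4.5; python3 snap.py p10 285 195 285 170 70 75 5
python3 - <<'E'
from geo import *
from workcell import *
from scipy.spatial.transform import Rotation as R
s=get_state();q=s["orientation"];r=R.from_quat(np.r_[q[1:],q[0]]).as_matrix();e,y,z=r.T
h=s["tcp_pos"]-.0197*z; P=lambda X:np.round((proj("scene",X)-[285,195])*5,1)
print("hole",h,"front ctr",P(h+.006*e),"eye top corners",P(h+.006*e-.023*z+.023*y),P(h+.006*e-.023*z-.023*y))
a=np.radians(4.5);e=np.array([np.cos(a),np.sin(a),0])
peg=np.array([.6121,.0025,.225]);u=np.array([0,0,1])
print("tip",P(peg-.036*e+.011*u),P(peg-.041*e+.011*u),"post",P(peg+.045*e+.01*u))
E
```

```text
t 16.78 tcp [ 0.5363 -0.003   0.2107] yaw 4.46 tilt 2.015 F [ 1.2 -0.1 -3.7] gap 0.0452
.535,-.0035,.2084,4.5 travel [-0.033  0.013  0.057] turn -0.001
.609,.0017,.2084,4.5 travel [1.821 0.027 0.045] turn -0.001
hole [ 0.53662106 -0.00334972  0.23055759] front ctr [205.  129.1] eye top corners [151.8  89. ] [255.3  95.1]
tip [195.9 173.9] [197.2 165.8] post [173.  313.1]
```

View pics/p10.png

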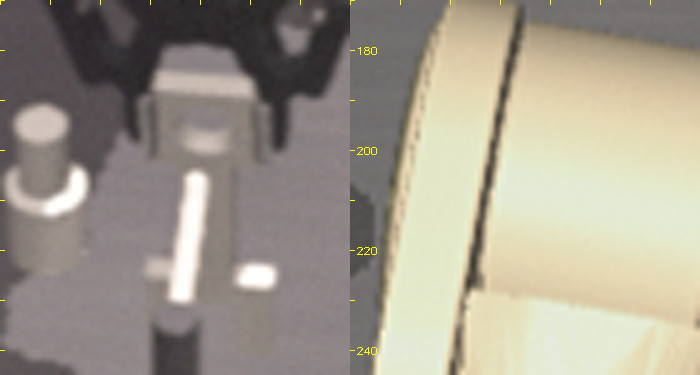

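Hole seen at (326,221) and peg tip at (324,230), both within about 1 px of prediction. Inserting in two steps.

```bash
python3 -m crank '{"travel":[[0,0.02,0.05],[0.25,0.02,0.05],[0.5,0.02,0.05],[0.75,0.02,0.05],[0.9,0.02,0.05]],"turn":[0,0,0,0,0]}'; python3 -m crank '{"travel":[[0,0,0],[0,0,0]],"turn":[0,0]}'; python3 go.py  .609,.0017,.2084,4.5
```

```text
clock: 17.3
tcp_pos: [0.5727, -0.0001, 0.2075]
orientation: [-0.017, 0.999, 0.039, -0.004]
wrist_force: [-0.1, 0.0, -3.1]
finger_gap: 0.0452
clock: 17.47
tcp_pos: [0.5714, -0.0, 0.207]
orientation: [-0.017, 0.999, 0.039, -0.005]
wrist_force: [-0.5, 0.2, -3.5]
finger_gap: 0.0453
t 17.47 tcp [ 0.5714 -0.      0.207 ] yaw 4.53 tilt 2.076 F [-0.5  0.2 -3.5] gap 0.0453
.609,.0017,.2084,4.5 travel [ 0.941  0.029 -0.045] turn 0.000
```

```bash
python3 -m crank '{"travel":[[0.1,0.03,-0.02],[0.35,0.03,-0.04],[0.6,0.03,-0.04],[0.85,0.03,-0.04],[0.95,0.03,-0.04]],"turn":[0,0,0,0,0]}'; python3 -m crank '{"travel":[[0,0,0],[0,0,0]],"turn":[0,0]}'; python3 go.py  .609,.0015,.199,4.5 .609,.0015,.197,4.5
```

```text
clock: 17.88
tcp_pos: [0.6103, 0.0015, 0.2083]
orientation: [-0.017, 0.999, 0.039, -0.004]
wrist_force: [-0.0, 0.0, -3.7]
finger_gap: 0.0452
clock: 18.05
tcp_pos: [0.6089, 0.0016, 0.2081]
orientation: [-0.017, 0.999, 0.039, -0.005]
wrist_force: [-0.5, 0.7, -3.5]
finger_gap: 0.0452
t 18.05 tcp [0.6089 0.0016 0.2081] yaw 4.51 tilt 2.086 F [-0.5  0.7 -3.5] gap 0.0452
.609,.0015,.199,4.5 travel [0.004 0.01  0.227] turn 0.000
.609,.0015,.197,4.5 travel [0.004 0.012 0.276] turn 0.000
```

```bash
python3 -m crank '{"travel":[[0,0,0.08],[0,0.01,0.16],[0,0.01,0.22],[0,0.01,0.22]],"turn":[0,0,0,0]}' | grep -E "tcp|force"; python3 -m crank '{"travel":[[0,0,0.03],[0,0,0.04],[0,0,0.04]],"turn":[0,0,0]}'| grep -E "tcp|force"; python3 -m crank '{"travel":[[0,0,0.02],[0,0,0.03],[0,0,0.03]],"turn":[0,0,0]}'| grep -E "tcp|force"
```

```text
tcp_pos: [0.6086, 0.0016, 0.1986]
wrist_force: [-0.5, 0.1, -3.1]
tcp_pos: [0.6093, 0.0016, 0.1978]
wrist_force: [-0.2, 0.3, -4.2]
tcp_pos: [0.6095, 0.0016, 0.1972]
wrist_force: [-1.7, -0.1, -1.0]
```

```bash
python3 -m crank '{"travel":[[0,0,0.01],[0,0,0.02],[0,0,0.02]],"turn":[0,0,0]}'| grep -E "tcp|force"; python3 -m crank '{"travel":[[0,0,0],[0,0,0],[0,0,0],[0,0,0]],"turn":[0,0,0,0]}' 56 | grep -E "force|gap"; python3 -m crank '{"travel":[[0,0,0],[0,0,0],[0,0,0]],"turn":[0,0,0]}' 85;  python3 -m crank '{"travel":[[0,-0.01,-0.3],[0,-0.03,-0.9],[0,-0.05,-1.5],[0,-0.08,-2.3],[0,-0.1,-3]],"turn":[0,0,0,0,0]}'; python3 go.py
```

```text
tcp_pos: [0.6096, 0.0016, 0.1971]
wrist_force: [-2.5, -0.6, 4.9]
wrist_force: [-0.2, -0.1, -0.7]
finger_gap: 0.056
clock: 19.72
tcp_pos: [0.6093, 0.0017, 0.1957]
orientation: [-0.017, 0.999, 0.039, -0.005]
wrist_force: [-0.1, -0.5, -0.3]
finger_gap: 0.0845
clock: 20.13
tcp_pos: [0.6101, 0.0016, 0.3174]
orientation: [-0.017, 0.999, 0.039, -0.005]
wrist_force: [0.3, -1.0, 0.4]
finger_gap: 0.0845
t 20.13 tcp [0.6101 0.0016 0.3174] yaw 4.52 tilt 2.074 F [ 0.3 -1.   0.4] gap 0.0845
```

Back the arm off towards the robot and -y so both cameras can see the result, then wait a little.

```bash
for i in 1 2; do python3 -m crank '{"travel":[[-0.5,0.8,0],[-1,1.6,0],[-1.5,2.4,0],[-2,3.2,0],[-2,3.2,0]],"turn":[0,0,0,0,0]}' >/dev/null; done;  python3 -m crank '{"travel":[[0,0,0],[0,0,0],[0,0,0],[0,0,0]],"turn":[0,0,0,0]}'
python3 - <<'E'
from workcell import *
import cv2,numpy as np
from crop import tile
s=np.ascontiguousarray(read_camera("scene")["image"][:,:,::-1]);t=np.ascontiguousarray(read_camera("top")["image"][:,:,::-1])
cv2.imwrite("pics/s11.png",s);cv2.imwrite("pics/t11.png",t)
cv2.imwrite("pics/p11.png",np.vstack([np.hstack([tile(s,285,220,80,74,4),tile(s,415,205,80,74,4)]),np.hstack([tile(t,285,170,80,74,4),tile(t,160,245,80,74,4)])]))
E
```

```text
clock: 21.3
tcp_pos: [0.4716, -0.2649, 0.3083]
orientation: [-0.017, 0.999, 0.04, -0.005]
wrist_force: [-0.1, 0.2, 0.0]
finger_gap: 0.0847
```

View pics/p11.png

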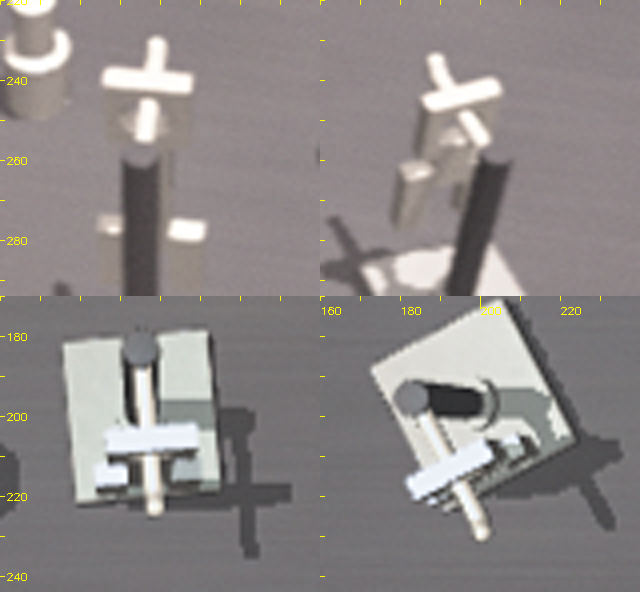

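View pics/s11.png

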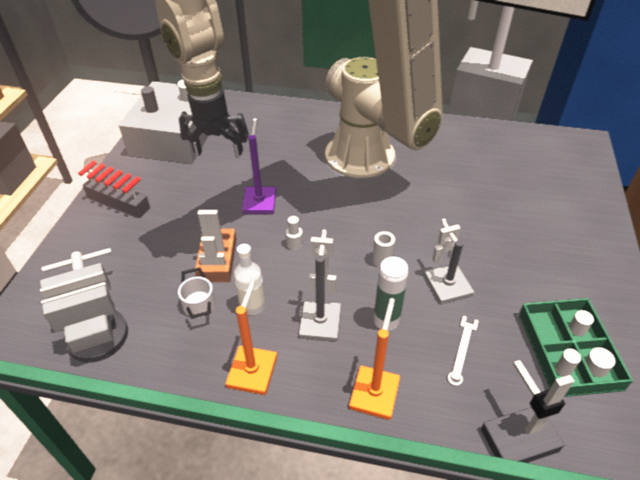

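Both gauges hang on their pegs behind the tips (tall one at 322,240, low one at 450,228 in the scene view), and everything else stands where it was. One stillness check, then hand in.

```bash
python3 -m crank '{"travel":[[0,0,0],[0,0,0],[0,0,0],[0,0,0],[0,0,0]],"turn":[0,0,0,0,0]}' >/dev/null; python3 -m crank '{"travel":[[0,0,0],[0,0,0],[0,0,0],[0,0,0],[0,0,0]],"turn":[0,0,0,0,0]}' >/dev/null
python3 - <<'E'
from workcell import *
import cv2,numpy as np
from geo import *
b=read_camera("scene")["image"].astype(int)[:,:,::-1]; a=cv2.imread("pics/s11.png").astype(int)
for n,(u,v) in {"tall":(300,225),"low":(425,215)}.items(): print(n,np.abs(a-b)[v:v+80,u:u+50].mean())
for n,p,z,k in(("tall",(323,205.5),.24,((.6121,.0025),4.5)),("low",(193,288.5),.165,((.4461,.2777),28.3))):
    d=atz("top",p,z)[:2]-k[0]; t=np.radians(k[1]); print(n,"x,y in peg frame",d@[np.cos(t),np.sin(t)],d@[-np.sin(t),np.cos(t)])
print(hand_in())
E
```

```text
tall 1.4138333333333333
low 1.3133333333333332
tall x,y in peg frame -0.002754379822302114 -0.0030255859991464833
low x,y in peg frame -0.0032891601861207544 -0.0010990429617596627
the job is handed in; nothing more can be done
None
```

The short gauge now hangs on the low stand's peg and the long gauge on the tall stand's peg. I handed the job in at about 22 s on the clock; the hand-in reports no verdict.

- **Last checks:** The top camera puts the tall gauge at about x -3, y -3 mm and the low one at x -3, y -1 mm in their peg frames, inside the limits. Two scene pictures about 0.8 s apart showed no visible movement of either gauge beyond what looks like image noise. I judged height and plumb only from the pictures and the contact forces at release.
- **Surroundings:** In the last scene picture the bystanders stood where they had been, and the arm was clear of everything.
- **Problems:**
  - After the first hanging I turned the wrist before travelling, and joint 6 reached 3.1406 rad, the end of its range. It also left the tool tilted by about 2° for the second gauge, with no visible effect.
  - The two cameras disagreed by 2–5 mm, so I averaged them and checked against pictures before inserting each gauge.

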